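Make up two ribbon-change kits for the label printers

TASK

Make up the ribbon-change kits for the two label printers. The blue caddy is for the wide printer and gets the black ribbon roll, the long empty core and the bottle of head cleaner; the yellow caddy, for the narrow printer, gets the red ribbon roll and the short core. In each caddy the ribbon stands in the big well, the core goes over the spindle and the bottle stands in the small well, all upright and fully down; leave the glue stick undisturbed where it stands.

Things in the scene. Friction and masses are not known exactly. Their poses are not given: they have to be found in the camera images.
- blue_caddy: Fixed blue block 256x100x26 mm, wire bail 14 mm past each end. Origin: centre of underside; x along its length, z up; top at z=26 mm. Big ribbon well, 74 mm wide, centred at x=+80, y=0, floor z=10 mm. Core spindle at x=0, y=0: 13 mm thick, tapered tip at z=74, on a 56 mm wide steel flange on whose top (z=30) the core sits. Small bottle well, 60 mm wide, at x=-80, y=0, floor z=10.
- yellow_caddy: Kit caddy, fixed yellow block, in all else the same as the blue one (wells at x=+80 and -80 mm, spindle at 0, in its own frame; same heights). Mind the label machine behind the caddies: its dark screen box overhangs the bench, 0.34 to 0.68 m up, front edge from world (0.66, 0.23) to (0.86, -0.12); keep wrist and forearm clear of it, also on the way from stock (left) to caddies (right).
- black_ribbon: Black ribbon roll standing on end, the wide one: 58 mm across and 72 mm high, with its own tan core (26 mm across, bore about 19 mm) showing to 78 mm; 0.16 kg. Origin: centre of its underside, z up along its axis. Grasp it across the 58 mm black barrel.
- red_ribbon: Dark red ribbon roll standing on end, the narrow one: 58 mm across and 48 mm high, with its own tan core (26 mm across, bore about 19 mm) showing to 54 mm; 0.12 kg. Origin: centre of its underside, z up along its axis. Grasp it across the 58 mm red barrel.
- long_core: Long empty core: plain tan cardboard tube standing on end, 41 mm across outside, about 30 mm inside, 90 mm high; 0.02 kg. Origin: centre of its underside, z up along its axis.
- short_core: Short empty core: plain tan cardboard tube standing on end, 41 mm across outside, about 30 mm inside, 60 mm high; 0.02 kg. Origin: centre of its underside, z up along its axis.
- cleaner_bottle: Bottle of print-head cleaner standing upright, the small white one with a green cap: 45 mm across up to 53 mm, then narrowing to a neck, 85 mm high in all; 0.11 kg. Origin: centre of its underside, z up.
- glue: Glue stick standing on end, white with a green and a yellow band, 26 mm across, 93 mm high, loose; not part of the kits. Origin: centre of its underside.
Mind the look-alikes: they are no part of the job. Of the things that look like the red_ribbon, take the one that is farthest to the robot's left at the start.

How it is judged:
By the outcome, as a careful person would: the job done as asked, in the order asked, and still so for the second after the job is handed in, with the robot touching nothing.
It also fails if it takes over 125 s, if anything falls off the work surface, if the arm or the gripper's body presses on something with over 40 N, if the wrist force passes 120 N, or if a joint passes its speed limit or range.

ROBOT

A 6-joint arm with a two-finger parallel gripper is mounted at the origin on a cart in front of the work surface, level with it; the furniture and walls round the work are solid. World frame = base frame: x ahead of the robot, y to its left, z up, the work surface at z = 0. Lengths are in mm, angles in rad, forces in N, time in s.
With the tool pointing down it reaches from about 350 to 875 mm from the base axis. Payload 4.2 kg.
Tool frame: the origin (TCP) lies midway between the tips of the shut fingers; the grasp point (between the pads) lies 19 mm behind it (arm.tcp_to_grasp is the distance from the TCP to the grasp point, in mm); z points along the fingers, y is the line along which they close (so a half turn about z gives the same grasp; the last joint's range is limited). The gripper opens to 85 mm and grips with 20 to 120 N. Pads are 22 mm wide; open, the fingers measure 114 mm over their backs; the gripper's body (76 mm by 85 mm) begins 54 mm behind the grasp point. The pads swing forward as they close: fully open they stand 13 mm farther back than shut.
Start: joints at [-0.908, 0.385, 0.008, 0, -1.194, -0.259], TCP at [245.585, -574.706, 231.312] pointing down, gripper open.
Joint ranges: [-3.14, 3.14], [-1.21, 2.06], [-1.07, 1.41], [-3.16, 2.05], [-2.99, -0.16], [-3.1, 3.1]. Speed limits (rad/s): [2.79, 2.79, 3.14, 3.14, 3.14, 3.14].

INTERFACE

Orientations are given as a unit quaternion [x, y, z, w].
In Python, from bench import arm gives the robot as it stands.
- The arm moves only by the tool arm_command, never from a script. Its argument "rows" is a list of rows, each a list of 2 entries, a list of its own where there are three numbers: the shift along the tool's x, y, z as a fraction of full scale, then the turn, a rotation vector about the tool's x, y, z as a fraction of full scale. In form: [[[x, y, z], [wx, wy, wz]], ...]. A call has 1 to 5 rows; each row is the pose to reach, as a shift and turn from the pose commanded when the call began, along the tool's axes at that moment, turning the shorter way round; what a row does not reach only later rows make up. Full scale, the value 1, is 0.25 m for a shift and 180 degrees for a turn. A row lasts 1/10 s, in which the tool goes at most 50 mm and 8.59 degrees, less where a joint would pass 70% of its speed; a pose out of reach is approached as far as the arm can. A call with a number of a shift or a turn outside -1 to 1 is refused whole. A call with a gripper value outside its range is refused whole. "grip" is the opening, from 0 (shut) to 1 (fully open), set as the call begins (left out, the last holds). The fingers move at their own pace and stop on an object; the grip force is fixed at half the most. Time passes only in rows, so rows that repeat a pose let the fingers close. It gives the time, the measured TCP pose, the force, the opening and the grip force at its end, in the units of the state.
- arm.read_state(): the state, without advancing time (a new reading comes with each control period).
- arm.get_image(name): name is "scene" or "top"; returns (picture, depth): 400x640x3 uint8, blue, green, red; 400x640 float32, mm along the optical axis (not along the pixel's ray), 0 where there is no reading.
- arm.camera_info(name): a dict with "fx", "fy", "cx", "cy" (pixels), "extrinsics" (4x4, takes a point from camera to world coordinates). Camera axes: x right, y down, z forward; pixel columns grow to the right and rows downward; lengths in mm; the calibration is good to about 2 mm. A picture is of the moment at which its call begins. camera_info takes no time and is no camera call.
- arm.job_done(): hands the job in; it is judged then, once.
Trained networks look in the newest picture that a camera, given by its name, has taken for a name from the list of things; names that differ only in an ending like _2 or _b are one class to them, and where a whole thing is asked for, a point or a joint stands for the part that bears it (a point fixed in the world has none). Each returns a list of dicts, best first, with "score" (0 to 1); they miss things now and then, are a little off and sometimes report something else, mostly with a low value. They report only what shows in the picture. A call takes as long as a camera call. They do not tell look-alikes from the thing itself.
- arm.spot_in(camera, query): "position" ([column, row] in pixels, amid what is visible of it).
The state is a dict: "clock": time; "joints": joint angles; "joint_vel": joint speeds; "joint_efforts": joint torques, N m; "position": TCP position; "ee_rot": TCP orientation; "contact_force": force on the tool from outside, world axes, zero at the start; "wrist_torque": the same for the moment, N m; "gripper_width": finger opening in mm; "grasp_force": force on a finger pad.
Only numpy, scipy, OpenCV 4.12 (cv2) and the standard library are available. Lean on these libraries where they do the work, as an engineer would, in place of code of your own. Each camera call takes 0.05 s, during which the arm holds its last target. There are 200 camera calls.

## Working session

There is one attempt and no reset: what is moved stays moved. The work goes in short steps, Python scripts to look and compute and a tool call to move; the robot and the scene stay as the last step left them, time stands still between calls to the robot, and variables do not carry over. Pictures are saved under pics/ and viewed, at most 14 in all, crops included, and the job is handed in when it is done.

Besides the shell and the picture viewer there is one more tool, called after "Call:" as name([rows], argument=value, ...), one row to a line, values as JSON. arm_command: Moves the arm, as the interface text tells. Shift numbers are shares of 0.25 m and turn numbers shares of 180 degrees, none past 1 either way. Its arguments: {"type":"object","properties":{"rows":{"type":"array","items":{"type":"array"}},"grip":{"type":"number"}},"required":["rows"]}

```bash
ls; mkdir -p pics; python3 - <<'E'
from bench import arm
import cv2,numpy as np
for n in("scene","top"):
    p,d=arm.get_image(n);cv2.imwrite(f"pics/{n}0.png",p);np.save(f"{n}0.npy",d)
    c=arm.camera_info(n);print(n,c)
    for q in["blue_caddy","yellow_caddy","black_ribbon","red_ribbon","long_core","short_core","cleaner_bottle","glue"]:
        print(q,[(np.round(r["position"]).tolist(),round(r["score"],2)) for r in arm.spot_in(n,q)])
s=arm.read_state();print(s)
E
```

```text
pics
scene {'fx': 456.0824221383204, 'fy': 456.0824221383204, 'cx': 324.6387704318761, 'cy': 200.2927301508101, 'extrinsics': array([[-5.61512115e-01, -5.98991841e-01,  5.70887833e-01,
        -1.44458172e+02],
       [-8.27436484e-01,  4.00383821e-01, -3.93753300e-01,
         5.67357319e+02],
       [ 7.28076204e-03, -6.93470670e-01, -7.20448069e-01,
         8.65652701e+02],
       [ 0.00000000e+00,  0.00000000e+00,  0.00000000e+00,
         1.00000000e+00]])}
blue_caddy [([417.0, 170.0], 0.9)]
yellow_caddy [([345.0, 171.0], 0.58)]
black_ribbon [([233.0, 268.0], 0.57)]
red_ribbon [([362.0, 251.0], 0.94), ([297.0, 220.0], 0.92), ([385.0, 128.0], 0.61)]
long_core [([291.0, 253.0], 0.56), ([418.0, 169.0], 0.38), ([244.0, 234.0], 0.22)]
short_core [([358.0, 221.0], 0.65), ([419.0, 167.0], 0.21)]
cleaner_bottle [([244.0, 234.0], 0.76)]
glue [([268.0, 278.0], 0.78)]
top {'fx': 378.80674293262666, 'fy': 378.80674293262666, 'cx': 323.02935860522746, 'cy': 199.9735879473636, 'extrinsics': array([[-2.63157557e-02, -9.90670148e-01,  1.33716639e-01,
         3.50629283e+02],
       [-9.992898
[... 646 characters left out ...]
1,  3.84685778e-01,  7.91197244e-03, -2.19950031e-05,
       -1.19402391e+00, -2.58586614e-01]), 'joint_vel': array([-1.43655018e-04,  2.75397608e-04, -5.60361224e-04, -1.81046372e-04,
       -4.77174171e-05,  4.15875833e-04]), 'joint_efforts': array([ 2.80964587e-04, -3.92073905e+01,  1.88618749e+01,  4.19065386e+00,
       -3.46990382e-04, -3.06558115e-05]), 'position': array([ 245.5826255 , -574.70132677,  231.32209674]), 'ee_rot': array([-2.00527751e-01,  9.79688022e-01,  5.16596093e-06,  8.85254246e-06]), 'contact_force': array([ 0.23642696,  0.37663657, -0.53357256]), 'wrist_torque': array([ 0.00784497, -0.04103332, -0.03848405]), 'grasp_force': 0.0, 'gripper_width': 85.28622249693593}
```

View pics/scene0.png

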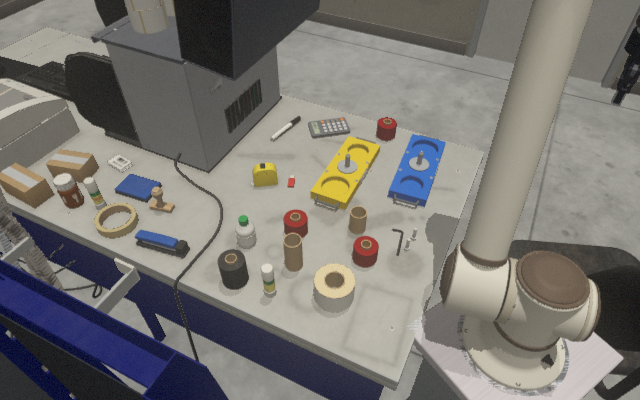

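View pics/top0.png

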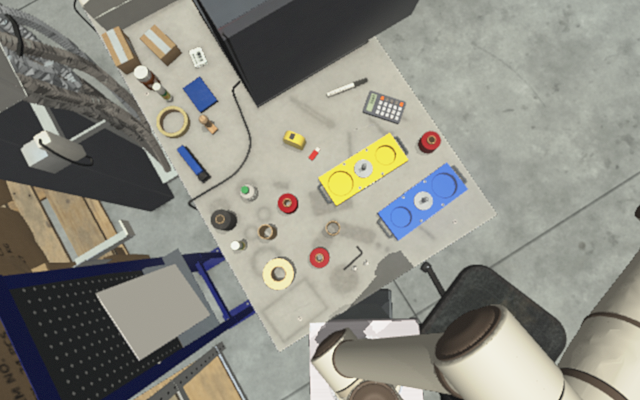

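```bash
cat > h.py <<'E'
from bench import arm
import cv2,numpy as np
from scipy.spatial.transform import Rotation as R
def cloud(n,d):
    c=arm.camera_info(n);v,u=np.mgrid[:400,:640]
    P=np.stack([(u-c["cx"])/c["fx"]*d,(v-c["cy"])/c["fy"]*d,d],-1)
    E=c["extrinsics"];W=P@E[:3,:3].T+E[:3,3];W[d<=0]=np.nan
    return W
def snap(n):
    p,d=arm.get_image(n);return p,cloud(n,d)
E
python3 - <<'E'
from h import *
spots={"top":dict(black=(226,218,72,78),red1=(286,207,48,54),red2=(320,258,48,54),red3=(429,141,48,54),long=(267,231,90,90),short=(333,228,60,60),bottle=(249,191,85,53),glue=(238,244,93,93),bigtan=(279,273,0,0)),
"scene":dict(black=(233,268,72,78),red1=(297,220,48,54),red2=(364,251,48,54),red3=(386,128,48,54),long=(292,253,90,90),short=(358,221,60,60),bottle=(245,234,85,53),glue=(268,278,93,93),bigtan=(335,287,0,0))}
for n in("top","scene"):
    p=cv2.imread(f"pics/{n}0.png");W=cloud(n,np.load(n+"0.npy"))
    for k,(u,v,h,_) in spots[n].items():
        sub=W[v-22:v+23,u-22:u+23].reshape(-1,3);sub=sub[np.isfinite(sub[:,2])]
        c0=W[v,u]; 
        q=sub[(sub[:,2]>12)&(np.hypot(*(sub[:,:2]-c0[:2]).T)<60)]
        zt=np.percentile(q[:,2],97)
        hh=h or zt
        t=q[abs(q[:,2]-hh)<8]
        if len(t)<4: print(n,k,c0.round(),zt);continue
        (x,y),r=cv2.minEnclosingCircle(t[:,:2].astype(np.float32))
        print(n,k,"zt %.0f n %d c %.0f %.0f r %.0f med %s"%(zt,len(t),x,y,r,np.median(t[:,:2],0).round()))
    hsv=cv2.cvtColor(p,cv2.COLOR_BGR2HSV)
    print("table z",np.nanmedian(W[295:300,300:305,2]) )
    for k,lo,hi,box in(("yellow",(20,120,80),(35,255,255),(300,120,420,220)),("blue",(100,120,60),(125,255,255),(370,130,480,250))):
        m=cv2.inRange(hsv,lo,hi)>0;b=np.zeros_like(m);b[box[1]:box[3],box[0]:box[2]]=1;m&=b
        t=W[m&(abs(W[...,2]-26)<6)]
        (cx,cy),(w,h),a=r=cv2.minAreaRect(t[:,:2].astype(np.float32))
        bp=cv2.boxPoints(r);e=bp[1]-bp[0] if np.linalg.norm(bp[1]-bp[0])>np.linalg.norm(bp[2]-bp[1]) else bp[2]-bp[1]
        e/=np.linalg.norm(e);yaw=np.degrees(np.arctan2(e[1],e[0]))
        print(n,k,"centre %.0f %.0f size %.0f %.0f yaw %.1f z %.1f"%(cx,cy,w,h,yaw,np.median(t[:,2])))
        f=W[b&(abs(W[...,2]-10)<7)]-np.array([cx,cy,0]);X=f[:,0]*e[0]+f[:,1]*e[1];Y=-f[:,0]*e[1]+f[:,1]*e[0]
        for s in(1,-1):
            g=(abs(X-80*s)<45)&(abs(Y)<42)
            print("  end",s,"n",g.sum(),"ext",np.ptp(X[g]),np.ptp(Y[g]),"c",X[g].mean(),Y[g].mean())
        sp=W[b&(W[...,2]>40)&(np.hypot(W[...,0]-cx,W[...,1]-cy)<30)];print("  spindle",np.median(sp,0) if len(sp) else None,len(sp))
E
```

```text
top black zt 76 n 304 c 450 396 r 29 med [449. 395.]
top red1 zt 53 n 276 c 495 209 r 29 med [494. 209.]
top red2 zt 53 n 286 c 335 119 r 29 med [335. 119.]
top red3 zt 54 n 278 c 667 -218 r 29 med [ 666. -216.]
top long zt 91 n 53 c 411 267 r 21 med [412. 269.]
top short zt 62 n 48 c 418 79 r 20 med [419.  81.]
top bottle zt 85 n 47 c 532 325 r 11 med [531. 324.]
top glue zt 94 n 70 c 375 349 r 13 med [374. 349.]
top bigtan zt 59 n 606 c 292 237 r 44 med [292. 237.]
table z -0.23972272016590068
top yellow centre 640 12 size 212 258 yaw -59.4 z 24.8
  end 1 n 98 ext 68.44100415669574 81.72287026607233 c 83.8099193659089 -24.114022854521707
  end -1 n 148 ext 85.69341896672736 83.8118061087797 c -77.50215342062756 -27.00536945110393
  spindle None 0
top blue centre 491 -187 size 98 254 yaw -55.6 z 25.0
  end 1 n 464 ext 69.2598149697243 73.07625144948136 c 84.75942229216243 -0.06163679465859575
  end -1 n 312 ext 58.19423927716268 59.06469804177033 c -76.8410001025044 -0.2915970696966329
  spindle [ 491.0644205  -185.69474706   65.81625089] 27
scene black zt 77 n 505 c 450 400 r 30 me
[... 379 characters left out ...]
 med [372. 354.]
scene bigtan zt 59 n 868 c 292 240 r 44 med [294. 238.]
table z 0.24620893801596822
scene yellow centre 593 -14 size 102 264 yaw -58.9 z 25.6
  end 1 n 183 ext 45.78951505368566 52.78308527632671 c 91.6952538076379 3.6753153486907943
  end -1 n 370 ext 63.58803917553637 68.26302824681949 c -70.86124671398132 4.179135840960684
  spindle [590.45080724 -11.25041316  58.54931136] 50
scene blue centre 490 -185 size 99 262 yaw -55.6 z 25.6
  end 1 n 254 ext 58.995344226843045 71.98047969551409 c 94.83066917066905 1.1802404068396992
  end -1 n 241 ext 78.70223084217282 66.75841239933992 c -70.58406252799915 1.3207745832332887
  spindle [ 487.94653446 -181.43550466   58.44861015] 48
```

```bash
cat >> h.py <<'E'
def plan(pts,start=None,yaw=213.04):
    p=np.array(arm.read_state()["position"] if start is None else start,float);a=np.radians(yaw)
    M=np.array([[-np.sin(a),np.cos(a),0],[np.cos(a),np.sin(a),0],[0,0,-1]])
    for q in pts:
        q=np.array(q,float);d=M@(q-p);n=int(np.ceil(np.linalg.norm(d)/250))
        print(q.round(),"%d calls of"%n,(d/250/n).round(3).tolist(),"rows %.1f"%(np.linalg.norm(d)/50/n));p=q
E
python3 - <<'E'
from h import *
c0=np.array([591,-13.])
for n in("top","scene"):
    p=cv2.imread(f"pics/{n}0.png");W=cloud(n,np.load(n+"0.npy"));hsv=cv2.cvtColor(p,cv2.COLOR_BGR2HSV)
    m=(cv2.inRange(hsv,(18,100,60),(36,255,255))>0)&(abs(W[...,2]-26)<6)&(np.hypot(W[...,0]-c0[0],W[...,1]-c0[1])<145)
    m=cv2.morphologyEx(m.astype(np.uint8),cv2.MORPH_OPEN,np.ones((3,3)))>0
    t=W[m];r=cv2.minAreaRect(t[:,:2].astype(np.float32));print(n,r)
    e=np.array([np.cos(np.radians(-58.9)),np.sin(np.radians(-58.9))]);f=W[(abs(W[...,2]-10)<6)]-np.r_[c0,0]
    X=f[:,0]*e[0]+f[:,1]*e[1];Y=-f[:,0]*e[1]+f[:,1]*e[0]
    for s in(1,-1):
        g=(abs(X-80*s)<40)&(abs(Y)<40);print(s,g.sum(),np.ptp(X[g]),np.ptp(Y[g]),X[g].mean(),Y[g].mean())
plan([(470,-150,230),(450,398,230),(450,398,70),(450,398,30)])
print("carry");plan([(450,398,230),(470,-100,230),(535,-251,230),(535,-251,60),(535,-251,42)],(450,398,30))
E
```

```text
top ((593.6981201171875, -17.02325439453125), (101.99629211425781, 255.79714965820312), 30.506759643554688)
1 287 59.49255265663502 56.590849406007145 87.46816036395198 1.117508879421312
-1 447 69.6053060590569 71.47665110765243 -74.42419308659987 1.6464019149863736
scene ((593.1826782226562, -14.047393798828125), (102.11202239990234, 261.68048095703125), 31.052169799804688)
1 176 45.796928136000034 52.7975053290293 93.17072792160607 4.7323732397130875
-1 361 61.28517361367355 68.27250864140031 -69.40948709509904 5.287853604883218
[ 470. -150.  230.] 2 calls of [-0.467, -0.839, 0.003] rows 4.8
[450. 398. 230.] 3 calls of [-0.627, -0.376, 0.0] rows 3.7
[450. 398.  70.] 1 calls of [0.0, 0.0, 0.64] rows 3.2
[450. 398.  30.] 1 calls of [0.0, 0.0, 0.16] rows 0.8
carry
[450. 398. 230.] 1 calls of [0.0, 0.0, -0.8] rows 4.0
[ 470. -100.  230.] 2 calls of [0.857, 0.51, 0.0] rows 5.0
[ 535. -251.  230.] 1 calls of [0.648, 0.111, 0.0] rows 3.3
[ 535. -251.   60.] 1 calls of [0.0, 0.0, 0.68] rows 3.4
[ 535. -251.   42.] 1 calls of [0.0, 0.0, 0.072] rows 0.4
```

Call:
arm_command([
  [[0,0,0],[0,0,-0.23]],
  [[0,0,0],[0,0,-0.23]],
  [[0,0,0],[0,0,-0.23]],
  [[0,0,0],[0,0,-0.23]],
  [[0,0,0],[0,0,-0.23]],
], grip=1)

```text
clock: 1.4
position: [245.6, -574.7, 231.3]
ee_rot: [-0.536, 0.844, -0.0, 0.0]
contact_force: [0.4, 0.6, -0.9]
gripper_width: 85.3
grasp_force: 0.0
```

Call:
arm_command([
  [[0,0,0],[0,0,-0.23]],
  [[0,0,0],[0,0,-0.23]],
  [[0,0,0],[0,0,-0.23]],
  [[0,0,0],[0,0,-0.23]],
  [[0,0,0],[0,0,-0.23]],
])

```text
clock: 1.9
position: [245.6, -574.7, 231.3]
ee_rot: [0.8, -0.6, 0.0, -0.0]
contact_force: [0.4, -0.0, 0.2]
gripper_width: 85.6
grasp_force: 0.0
```

Call:
arm_command([
  [[0,0,0],[0,0,-0.095]],
  [[0,0,0],[0,0,-0.095]],
  [[0,0,0],[0,0,-0.095]],
  [[0,0,0],[0,0,-0.095]],
])

```text
clock: 2.3
position: [245.6, -574.7, 231.3]
ee_rot: [0.878, -0.478, -0.0, 0.0]
contact_force: [0.5, -0.6, -0.1]
gripper_width: 85.7
grasp_force: 0.0
```

Call:
arm_command([
  [[-0.467,-0.839,0],[0,0,0]],
  [[-0.467,-0.839,0],[0,0,0]],
  [[-0.467,-0.839,0],[0,0,0]],
  [[-0.467,-0.839,0],[0,0,0]],
  [[-0.467,-0.839,0],[0,0,0]],
])

```text
clock: 2.8
position: [358.5, -360.4, 231.6]
ee_rot: [0.879, -0.478, 0.0, -0.0]
contact_force: [0.4, -0.8, -0.3]
gripper_width: 85.0
grasp_force: 0.0
```

Call:
arm_command([
  [[-0.467,-0.839,0],[0,0,0]],
  [[-0.467,-0.839,0],[0,0,0]],
  [[-0.467,-0.839,0],[0,0,0]],
  [[-0.467,-0.839,0],[0,0,0]],
  [[-0.467,-0.839,0],[0,0,0]],
])

```text
clock: 3.3
position: [470.9, -147.9, 231.8]
ee_rot: [0.879, -0.477, 0.001, -0.0]
contact_force: [0.6, -0.7, 0.3]
gripper_width: 85.0
grasp_force: 0.0
```

Call:
arm_command([
  [[-0.627,-0.376,0],[0,0,0]],
  [[-0.627,-0.376,0],[0,0,0]],
  [[-0.627,-0.376,0],[0,0,0]],
  [[-0.627,-0.376,0],[0,0,0]],
  [[-0.627,-0.376,0],[0,0,0]],
])

```text
clock: 3.8
position: [463.4, 35.6, 231.7]
ee_rot: [0.88, -0.476, 0.0, -0.001]
contact_force: [-0.1, -0.7, 0.2]
gripper_width: 85.7
grasp_force: 0.0
```

Call:
arm_command([
  [[-0.627,-0.376,0],[0,0,0]],
  [[-0.627,-0.376,0],[0,0,0]],
  [[-0.627,-0.376,0],[0,0,0]],
  [[-0.627,-0.376,0],[0,0,0]],
  [[-0.627,-0.376,0],[0,0,0]],
])

```text
clock: 4.3
position: [457.1, 217.9, 231.2]
ee_rot: [0.879, -0.476, 0.0, -0.0]
contact_force: [-0.6, -0.2, 0.1]
gripper_width: 85.3
grasp_force: 0.0
```

Call:
arm_command([
  [[-0.627,-0.376,0],[0,0,0]],
  [[-0.627,-0.376,0],[0,0,0]],
  [[-0.627,-0.376,0],[0,0,0]],
  [[-0.627,-0.376,0],[0,0,0]],
  [[-0.627,-0.376,0],[0,0,0]],
])

```text
clock: 4.8
position: [450.3, 400.2, 230.3]
ee_rot: [0.879, -0.477, 0.0, 0.0]
contact_force: [-0.2, -1.2, -0.5]
gripper_width: 85.0
grasp_force: 0.0
```

Call:
arm_command([
  [[0.007,0.004,0.2],[0,0,0]],
  [[0.007,0.004,0.4],[0,0,0]],
  [[0.007,0.004,0.6],[0,0,0]],
  [[0.007,0.004,0.75],[0,0,0]],
  [[0.007,0.004,0.8],[0,0,0]],
])

```text
clock: 5.3
position: [449.1, 391.7, 27.5]
ee_rot: [0.878, -0.478, -0.001, 0.004]
contact_force: [-0.6, -1.0, 0.0]
gripper_width: 85.3
grasp_force: 0.0
```

Call:
arm_command([
  [[0,0,0],[0,0,0]],
  [[0,0,0],[0,0,0]],
  [[0,0,0],[0,0,0]],
  [[0,0,0],[0,0,0]],
  [[0,0,0],[0,0,0]],
], grip=0)

```text
clock: 5.8
position: [451.1, 396.8, 33.7]
ee_rot: [0.879, -0.477, 0.0, -0.002]
contact_force: [-0.7, -0.5, 6.6]
gripper_width: 56.6
grasp_force: 63.9
```

Call:
arm_command([
  [[0,0,0],[0,0,0]],
  [[0,0,0],[0,0,0]],
  [[0,0,0],[0,0,0]],
])

```text
clock: 6.1
position: [451.1, 396.8, 33.7]
ee_rot: [0.879, -0.477, 0.001, -0.002]
contact_force: [0.1, -0.7, 7.6]
gripper_width: 56.8
grasp_force: 63.9
```

Call:
arm_command([
  [[0,0,-0.05],[0,0,0]],
  [[0,0,-0.2],[0,0,0]],
  [[0,0,-0.4],[0,0,0]],
  [[0,0,-0.6],[0,0,0]],
  [[0,0,-0.8],[0,0,0]],
])

```text
clock: 6.6
position: [449.4, 395.1, 233.7]
ee_rot: [0.879, -0.477, -0.0, 0.0]
contact_force: [0.5, 1.9, -2.4]
gripper_width: 57.0
grasp_force: 64.5
```

Call:
arm_command([
  [[0.855,0.505,0],[0,0,0]],
  [[0.855,0.505,0],[0,0,0]],
  [[0.855,0.505,0],[0,0,0]],
  [[0.855,0.505,0],[0,0,0]],
  [[0.855,0.505,0],[0,0,0]],
])

```text
clock: 7.1
position: [459.7, 145.5, 231.8]
ee_rot: [0.879, -0.477, -0.0, -0.0]
contact_force: [0.4, -0.7, -1.6]
gripper_width: 56.5
grasp_force: 64.9
```

Call:
arm_command([
  [[0.855,0.505,0],[0,0,0]],
  [[0.855,0.505,0],[0,0,0]],
  [[0.855,0.505,0],[0,0,0]],
  [[0.855,0.505,0],[0,0,0]],
  [[0.855,0.505,0],[0,0,0]],
])

```text
clock: 7.6
position: [470.6, -102.2, 231.9]
ee_rot: [0.879, -0.477, 0.0, -0.0]
contact_force: [1.1, 0.7, -2.3]
gripper_width: 56.7
grasp_force: 64.9
```

Call:
arm_command([
  [[0.648,0.111,0],[0,0,0]],
  [[0.648,0.111,0],[0,0,0]],
  [[0.648,0.111,0],[0,0,0]],
  [[0.648,0.111,0],[0,0,0]],
  [[0.648,0.111,0],[0,0,0]],
])

```text
clock: 8.1
position: [536.4, -252.9, 230.5]
ee_rot: [0.878, -0.478, -0.001, 0.0]
contact_force: [-0.4, -0.4, -2.5]
gripper_width: 56.7
grasp_force: 64.9
```

```bash
python3 - <<'E'
from h import *
print(arm.read_state()["position"])
plan([(535,-251,233),(535,-251,80)])
p,W=snap("top");cv2.imwrite("pics/t1.png",cv2.resize(p[100:300,300:520],None,fx=2.5,fy=2.5))
E
```

```text
[ 536.37083332 -252.93905434  230.45515706]
[ 535. -251.  233.] 1 calls of [-0.009, 0.0, -0.01] rows 0.1
[ 535. -251.   80.] 1 calls of [0.0, 0.0, 0.612] rows 3.1
```

Call:
arm_command([
  [[-0.008,0,0.15],[0,0,0]],
  [[-0.008,0,0.35],[0,0,0]],
  [[-0.008,0,0.52],[0,0,0]],
  [[-0.008,0,0.64],[0,0,0]],
  [[-0.008,0,0.7],[0,0,0]],
])

```text
clock: 8.65
position: [534.2, -248.9, 55.9]
ee_rot: [0.88, -0.475, -0.001, 0.002]
contact_force: [-5.3, -10.9, 23.5]
gripper_width: 57.0
grasp_force: 68.4
```

Call:
arm_command([
  [[0,0,0.02],[0,0,0]],
  [[0,0,0.04],[0,0,0]],
  [[0,0,0.05],[0,0,0]],
  [[0,0,0.055],[0,0,0]],
  [[0,0,0.055],[0,0,0]],
])

```text
clock: 9.15
position: [539.9, -252.2, 51.3]
ee_rot: [0.88, -0.474, 0.007, 0.001]
contact_force: [-4.8, -9.8, 24.5]
gripper_width: 57.0
grasp_force: 72.0
```

```bash
python3 - <<'E'
from h import *
s=arm.read_state();print(s["position"],s["contact_force"],s["wrist_torque"])
p,W=snap("scene");cv2.imwrite("pics/s2.png",cv2.resize(p[90:250,330:490],None,fx=3.7,fy=3.7,interpolation=2))
E
```

```text
[ 539.9432343  -252.17077143   51.3209739 ] [-4.78760431 -9.79228509 24.48638004] [-2.0463998   1.3817848  -0.03985764]
```

View pics/s2.png

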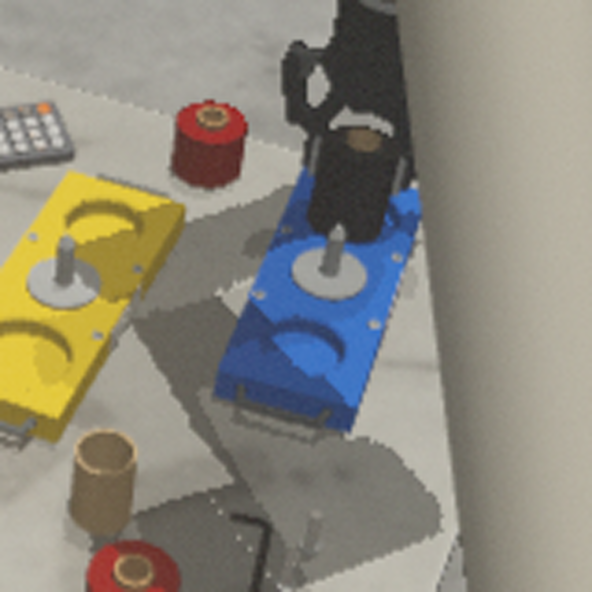

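```bash
python3 - <<'E'
from h import *
e=np.array([np.cos(np.radians(-55.6)),np.sin(np.radians(-55.6))]);o=np.array([490,-186.])
for n in("scene","top"):
    p,W=snap(n)
    D=W[...,:2]-o;X=D@e;Y=D@np.array([-e[1],e[0]]);Z=W[...,2]
    for z in(15,22,30,40,50,60,70,78,85):
        m=(abs(Z-z)<4)&(abs(X-80)<48)&(abs(Y)<48)&(p.max(-1)<70)
        if m.sum()>5:print(n,z,m.sum(),"X %.0f..%.0f Y %.0f..%.0f"%(X[m].min(),X[m].max(),Y[m].min(),Y[m].max()))
    m=(abs(X-80)<45)&(abs(Y)<45)&(Z>70)&(Z<110)&(p[...,2].astype(int)-p[...,0]>15);print("tan",m.sum(),X[m].mean(),Y[m].mean(),Z[m].max() if m.any() else 0)
E
```

```text
scene 30 29 X 41..65 Y -22..33
scene 40 46 X 42..67 Y -23..34
scene 50 46 X 41..71 Y -23..32
scene 60 55 X 40..72 Y -24..34
scene 70 68 X 44..78 Y -35..42
scene 78 57 X 46..79 Y -37..43
scene 85 87 X 47..109 Y -37..44
tan 50 83.53406533788343 4.6177122729012146 100.5798671793167
tan 13 72.39752009129371 3.687609396778325 101.06575588866326
```

Call:
arm_command([
  [[0,0,-0.08],[0,0,0]],
  [[0,0,-0.2],[0,0,0]],
  [[0,0,-0.28],[0,0,0]],
  [[0,0,-0.28],[0,0,0]],
  [[0,0,-0.28],[0,0,0]],
])

```text
clock: 9.8
position: [535.0, -248.2, 112.8]
ee_rot: [0.879, -0.476, 0.0, -0.0]
contact_force: [0.3, -0.3, -3.1]
gripper_width: 56.6
grasp_force: 69.0
```

```bash
cat >> h.py <<'E'
def look(name,new,sc=3.7,box=(90,250,330,490),cam="scene"):
    p,W=snap(cam);a,b,c,d=box;cv2.imwrite(new,cv2.resize(p[a:b,c:d],None,fx=sc,fy=sc,interpolation=2));return p,W
E
python3 - <<'E'
from h import *
s=arm.read_state();print(s["position"],s["contact_force"],s["ee_rot"])
e=np.array([np.cos(np.radians(-55.6)),np.sin(np.radians(-55.6))]);o=np.array([490,-184.])
p,W=look("","pics/s3.png")
D=W[...,:2]-o;X=D@e;Y=D@np.array([-e[1],e[0]]);Z=W[...,2]
for z in range(60,150,8):
    m=(abs(Z-z)<4)&(abs(X-70)<60)&(abs(Y-3)<20)&(p.max(-1)<75)
    if m.sum()>5:print(z,m.sum(),"X %.1f..%.0f 10pct %.1f Y %.0f..%.0f"%(X[m].min(),X[m].max(),np.percentile(X[m],10),Y[m].min(),Y[m].max()))
E
```

```text
[ 534.97692863 -248.18736642  112.78224364] [ 0.25732919 -0.31861644 -3.0664702 ] [ 8.79212033e-01 -4.76430494e-01  1.80934721e-07 -4.30767137e-04]
92 27 X 34.1..46 10pct 36.3 Y -15..22
100 47 X 34.2..51 10pct 36.7 Y -17..22
108 36 X 36.5..49 10pct 38.4 Y -17..23
116 44 X 36.9..53 10pct 39.3 Y -17..22
124 42 X 39.8..51 10pct 41.9 Y -16..22
132 39 X 42.3..54 10pct 43.7 Y -17..22
140 43 X 41.0..53 10pct 44.4 Y -17..20
148 70 X 44.1..107 10pct 45.7 Y -17..22
```

View pics/s3.png

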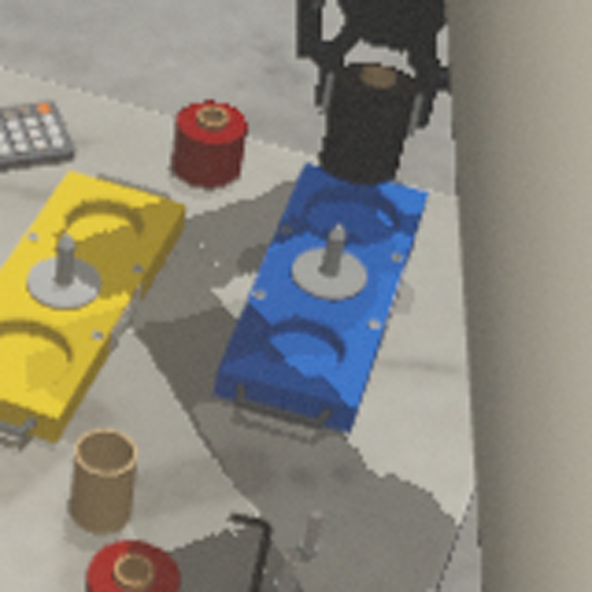

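Call:
arm_command([
  [[0.02,0,0],[0,0.03,0]],
  [[0.044,0,0],[0,0.061,0]],
  [[0.044,0,0],[0,0.061,0]],
  [[0.044,0,0],[0,0.061,0]],
])

```text
clock: 10.25
position: [540.5, -258.2, 111.4]
ee_rot: [0.875, -0.474, 0.082, 0.046]
contact_force: [0.4, -0.6, -1.6]
gripper_width: 56.5
grasp_force: 68.9
```

```bash
cat > rollm.py <<'E'
from h import *
s=arm.read_state();print(s["position"],s["contact_force"],s["ee_rot"])
e=np.array([np.cos(np.radians(-55.6)),np.sin(np.radians(-55.6))]);o=np.array([489,-183.])
p,W=snap("scene")
D=W[...,:2]-o;X=D@e;Y=D@np.array([-e[1],e[0]]);Z=W[...,2]
M=(X>30)&(X<125)&(abs(Y)<45)&(p.max(-1)<85)&(Z>40)
from scipy.optimize import least_squares
for z in range(40,160,8):
    m=(abs(Z-z)<4)&M&(abs(Y)<24)
    if m.sum()>15:
        r=least_squares(lambda c:np.hypot(X[m]-c[0],Y[m]-c[1])-29,[75,0],loss="soft_l1");print(z,m.sum(),r.x.round(1),round(np.sqrt(r.cost/m.sum()),1))
E
python3 rollm.py
```

```text
[ 540.49486855 -258.22354703  111.35751153] [ 0.40017554 -0.63562404 -1.56451181] [ 0.87524778 -0.47446917  0.08205042  0.04569535]
88 43 [83.6  1.4] 0.9
96 43 [83.1  1.2] 0.9
104 41 [83.4  2.1] 0.8
112 45 [83.   2.1] 0.9
120 40 [83.2  2. ] 1.0
128 45 [82.8  2.4] 0.8
136 45 [82.8  1.5] 0.8
144 45 [83.   1.3] 1.5
152 144 [84.4  5.3] 2.4
```

Call:
arm_command([
  [[-0.02,0,0.07],[0,0,0]],
  [[-0.037,0,0.14],[0,0,0]],
  [[-0.05,0,0.2],[0,0,0]],
  [[-0.058,0,0.233],[0,0,0]],
  [[-0.058,0,0.233],[0,0,0]],
])

```text
clock: 10.8
position: [539.7, -256.6, 51.4]
ee_rot: [0.875, -0.475, 0.083, 0.046]
contact_force: [-0.0, -0.2, -2.2]
gripper_width: 56.7
grasp_force: 68.9
```

Call:
arm_command([
  [[-0.004,0,0.02],[0,0,0]],
  [[-0.008,0,0.04],[0,0,0]],
  [[-0.008,0,0.04],[0,0,0]],
])

```text
clock: 11.1
position: [540.4, -256.3, 42.9]
ee_rot: [0.875, -0.475, 0.085, 0.045]
contact_force: [0.1, 0.5, -1.7]
gripper_width: 56.8
grasp_force: 69.6
```

```bash
python3 rollm.py
```

```text
[ 540.42175427 -256.29964786   42.85016282] [ 0.13396577  0.50975776 -1.7098184 ] [ 0.87494463 -0.47457886  0.08475798  0.04541899]
40 18 [80.3  3. ] 0.9
48 42 [80.9  2.1] 1.0
56 39 [80.6  2. ] 1.0
64 36 [80.8  2.8] 0.9
72 44 [80.7  2. ] 0.8
80 145 [84.1  1.3] 2.4
112 16 [86.3 -6.8] 1.8
120 32 [85.2 -7. ] 1.9
128 34 [ 82.8 -11. ] 1.7
136 41 [79.2 -0. ] 1.9
144 35 [77.3  2.6] 1.3
```

Call:
arm_command([
  [[-0.002,0,0.008],[0,0,0]],
  [[-0.003,0,0.014],[0,0,0]],
  [[-0.003,0,0.014],[0,0,0]],
])

```text
clock: 11.45
position: [540.4, -256.6, 42.6]
ee_rot: [0.875, -0.474, 0.086, 0.046]
contact_force: [-5.9, 3.0, 17.6]
gripper_width: 56.7
grasp_force: 71.4
```

Call:
arm_command([
  [[0,0,0],[0,0,0]],
  [[0,0,0],[0,0,0]],
  [[0,0,0],[0,0,0]],
  [[0,0,0],[0,0,0]],
  [[0,0,0],[0,0,0]],
], grip=1)

```text
clock: 11.95
position: [539.6, -256.1, 38.5]
ee_rot: [0.875, -0.475, 0.084, 0.046]
contact_force: [-0.3, -0.5, 0.4]
gripper_width: 85.5
grasp_force: 0.0
```

Call:
arm_command([
  [[0.015,0,-0.08],[0,0,0]],
  [[0.045,0,-0.23],[0,0,0]],
  [[0.08,0,-0.42],[0,0,0]],
  [[0.115,0,-0.6],[0,-0.03,0]],
  [[0.145,0,-0.74],[0,-0.061,0]],
])

```text
clock: 12.45
position: [539.7, -255.0, 230.5]
ee_rot: [0.88, -0.475, -0.001, -0.002]
contact_force: [1.9, -1.3, -0.3]
gripper_width: 85.9
grasp_force: 0.0
```

```bash
python3 rollm.py; python3 - <<'E'
from h import *
plan([(470,-100,230),(411,268,230),(411,268,45)])
E
```

```text
[ 539.71858639 -255.0489459   230.51318587] [ 1.85284297 -1.29496614 -0.25626117] [ 8.79740360e-01 -4.75450657e-01 -6.43529097e-04 -1.77715624e-03]
40 24 [81.7  2.6] 1.0
48 41 [82.2  2. ] 0.9
56 38 [81.9  2.4] 0.8
64 39 [82.8  1.6] 1.0
72 45 [82.5  2.6] 0.9
80 138 [83.7  2.3] 2.3
[ 470. -100.  230.] 1 calls of [-0.697, -0.094, 0.035] rows 3.5
[411. 268. 230.] 2 calls of [-0.681, -0.302, 0.0] rows 3.7
[411. 268.  45.] 1 calls of [0.0, 0.0, 0.74] rows 3.7
```

Call:
arm_command([
  [[-0.697,-0.094,0],[0,0,0]],
  [[-0.697,-0.094,0],[0,0,0]],
  [[-0.697,-0.094,0],[0,0,0]],
  [[-0.697,-0.094,0],[0,0,0]],
])

```text
clock: 12.9
position: [462.6, -95.6, 226.9]
ee_rot: [0.879, -0.476, -0.0, 0.0]
contact_force: [0.6, 0.4, 0.9]
gripper_width: 85.3
grasp_force: 0.0
```

Call:
arm_command([
  [[-0.681,-0.302,0],[0,0,0]],
  [[-0.681,-0.302,0],[0,0,0]],
  [[-0.681,-0.302,0],[0,0,0]],
  [[-0.681,-0.302,0],[0,0,0]],
])

```text
clock: 13.3
position: [434.3, 88.6, 227.2]
ee_rot: [0.879, -0.476, 0.0, -0.0]
contact_force: [1.2, -0.4, 0.4]
gripper_width: 85.7
grasp_force: 0.0
```

Call:
arm_command([
  [[-0.681,-0.302,0],[0,0,0]],
  [[-0.681,-0.302,0],[0,0,0]],
  [[-0.681,-0.302,0],[0,0,0]],
  [[-0.681,-0.302,0],[0,0,0]],
  [[-0.681,-0.302,0],[0,0,0]],
])

```text
clock: 13.8
position: [405.1, 274.0, 226.7]
ee_rot: [0.88, -0.475, 0.0, -0.0]
contact_force: [1.0, -0.6, 0.2]
gripper_width: 85.4
grasp_force: 0.0
```

```bash
python3 - <<'E'
from h import *
print(arm.read_state()["ee_rot"])
plan([(411,268,230),(411,268,45)])
E
```

```text
[ 8.80085078e-01 -4.74815919e-01  2.06684365e-04 -2.35792836e-04]
[411. 268. 230.] 1 calls of [0.033, -0.007, -0.013] rows 0.2
[411. 268.  45.] 1 calls of [0.0, 0.0, 0.74] rows 3.7
```

Call:
arm_command([
  [[0.033,-0.007,0],[0,0,0]],
  [[0.033,-0.007,0.18],[0,0,0]],
  [[0.033,-0.007,0.36],[0,0,0]],
  [[0.033,-0.007,0.53],[0,0,0]],
  [[0.033,-0.007,0.66],[0,0,0]],
])

```text
clock: 14.3
position: [411.3, 261.5, 60.2]
ee_rot: [0.878, -0.478, -0.0, 0.001]
contact_force: [-0.5, -0.3, 0.8]
gripper_width: 85.6
grasp_force: 0.0
```

Call:
arm_command([
  [[0,0,0.05],[0,0,0]],
  [[0,0,0.065],[0,0,0]],
  [[0,0,0.065],[0,0,0]],
])

```text
clock: 14.6
position: [412.0, 263.1, 46.0]
ee_rot: [0.879, -0.478, 0.0, 0.0]
contact_force: [-0.3, 0.9, 0.3]
gripper_width: 85.1
grasp_force: 0.0
```

Call:
arm_command([
  [[0,0,0],[0,0,0]],
  [[0,0,0],[0,0,0]],
  [[0,0,0],[0,0,0]],
  [[0,0,0],[0,0,0]],
  [[0,0,0],[0,0,0]],
], grip=0)

```text
clock: 15.1
position: [412.0, 264.8, 47.2]
ee_rot: [0.879, -0.477, 0.0, -0.001]
contact_force: [0.2, -0.3, 6.1]
gripper_width: 40.9
grasp_force: 59.9
```

Call:
arm_command([
  [[0,0,0],[0,0,0]],
  [[0,0,0],[0,0,0]],
  [[0,0,0],[0,0,0]],
])

```text
clock: 15.4
position: [411.9, 264.8, 47.2]
ee_rot: [0.879, -0.476, 0.0, -0.001]
contact_force: [-1.8, -1.1, 6.4]
gripper_width: 40.8
grasp_force: 59.9
```

Call:
arm_command([
  [[0,0,-0.02],[0,0,0]],
  [[0,0,-0.08],[0,0,0]],
  [[0,0,-0.2],[0,0,0]],
  [[0,0,-0.36],[0,0,0]],
  [[0,0,-0.54],[0,0,0]],
])

```text
clock: 15.9
position: [410.7, 263.6, 181.8]
ee_rot: [0.879, -0.477, -0.0, 0.001]
contact_force: [0.9, 0.7, -0.6]
gripper_width: 40.7
grasp_force: 60.5
```

Call:
arm_command([
  [[0,0,-0.12],[0,0,0]],
  [[0,0,-0.18],[0,0,0]],
  [[0,0,-0.2],[0,0,0]],
  [[0,0,-0.2],[0,0,0]],
])

```text
clock: 16.3
position: [411.3, 264.3, 231.3]
ee_rot: [0.879, -0.477, -0.0, -0.0]
contact_force: [0.5, 0.1, -0.2]
gripper_width: 41.0
grasp_force: 60.5
```

```bash
cat > cyl.py <<'E'
from h import *
from scipy.optimize import least_squares
def axis(r,dz=(-50,60),cam="scene",R_=45):
    "fit circle slices of a held cylinder near the TCP; print world centre per height"
    t=arm.read_state()["position"];p,W=snap(cam);H=np.hypot(W[...,0]-t[0],W[...,1]-t[1])
    hsv=cv2.cvtColor(p,cv2.COLOR_BGR2HSV);return t,p,W,H,hsv
def slices(mask,W,r,t):
    zz=W[...,2][mask];lo,hi=np.percentile(zz,[1,99]);print("z %.0f..%.0f"%(lo,hi))
    for z in np.arange(lo+4,hi,8):
        m=mask&(abs(W[...,2]-z)<4);P=W[m]
        if len(P)>12:
            c=least_squares(lambda c:np.hypot(P[:,0]-c[0],P[:,1]-c[1])-r,[t[0]+5,t[1]-5],loss="soft_l1");print("%.0f"%z,len(P),c.x.round(1),round(float(np.sqrt(c.cost/len(P))),1))
E
python3 - <<'E'
from cyl import *
t,p,W,H,hsv=axis(20.5);print(t)
tan=(hsv[...,0]>5)&(hsv[...,0]<25)&(hsv[...,1]>60)
slices(tan&(H<40)&(W[...,2]>100),W,20.5,t)
plan([(480,-20,230),(489,-184,230),(489,-184,120)])
E
```

```text
[411.3351077  264.33403027 231.34329003]
z 188..592
192 51 [410.1 269.1] 0.5
200 50 [410.2 268.9] 0.6
208 62 [409.9 269. ] 0.4
216 48 [409.9 268.9] 0.5
224 58 [409.9 268.8] 0.6
232 49 [409.7 268.9] 0.6
240 63 [409.6 269. ] 0.7
248 91 [408.5 268.9] 1.1
256 123 [407.3 268.1] 1.5
264 111 [407.6 267.5] 1.2
272 134 [408.5 268. ] 1.3
280 30 [401.9 263.6] 2.1
288 36 [401.5 258.3] 1.5
296 24 [403.6 259.2] 1.0
304 34 [374.5 245.6] 1.7
312 13 [403.7 256. ] 1.3
336 14 [396.5 248.5] 1.0
584 587 [399.7 270.5] 2.7
[480. -20. 230.] 2 calls of [0.551, 0.194, 0.001] rows 2.9
[ 489. -184.  230.] 1 calls of [0.57, 0.327, 0.0] rows 3.3
[ 489. -184.  120.] 1 calls of [0.0, 0.0, 0.44] rows 2.2
```

Call:
arm_command([
  [[0.037,0.016,0],[0,0,0]],
  [[0.147,0.062,0],[0,0,0]],
  [[0.295,0.125,0],[0,0,0]],
  [[0.461,0.195,0],[0,0,0]],
  [[0.627,0.265,0],[0,0,0]],
])

```text
clock: 16.85
position: [440.7, 94.6, 229.9]
ee_rot: [0.879, -0.476, -0.001, 0.001]
contact_force: [0.8, 0.5, -0.6]
gripper_width: 40.6
grasp_force: 60.5
```

Call:
arm_command([
  [[0.166,0.07,0],[0,0,0]],
  [[0.332,0.14,0],[0,0,0]],
  [[0.498,0.211,0],[0,0,0]],
  [[0.664,0.281,0],[0,0,0]],
  [[0.811,0.343,0],[0,0,0]],
])

```text
clock: 17.35
position: [479.1, -122.5, 229.8]
ee_rot: [0.879, -0.477, -0.001, 0.001]
contact_force: [0.6, -0.0, -0.4]
gripper_width: 41.0
grasp_force: 60.5
```

Call:
arm_command([
  [[0.129,0.055,0],[0,0,0]],
  [[0.214,0.09,0],[0,0,0]],
  [[0.251,0.106,0],[0,0,0]],
  [[0.258,0.109,0],[0,0,0]],
  [[0.258,0.109,0],[0,0,0]],
])

```text
clock: 17.85
position: [491.8, -188.6, 230.4]
ee_rot: [0.879, -0.477, -0.001, 0.0]
contact_force: [0.6, -0.3, 0.2]
gripper_width: 40.8
grasp_force: 60.5
```

```bash
python3 - <<'E'
from cyl import *
t,p,W,H,hsv=axis(20.5);print(t)
tan=(hsv[...,0]>5)&(hsv[...,0]<25)&(hsv[...,1]>60)
slices(tan&(H<40)&(W[...,2]>130)&(W[...,2]<270),W,20.5,t)
plan([(492,-189,231),(492,-189,125)])
E
```

```text
[ 491.84943754 -188.62898092  230.37933453]
z 188..269
192 44 [ 464.7 -158.1] 1.9
200 42 [ 491.  -183.8] 1.0
208 39 [ 463.1 -159.4] 2.0
216 47 [ 491.2 -183.9] 0.8
224 41 [ 463.1 -159.7] 1.8
232 49 [ 464.2 -159. ] 1.8
240 45 [ 464.1 -159.2] 1.9
248 47 [ 467.5 -156.4] 2.0
256 74 [ 489.8 -182.8] 1.0
264 82 [ 489.3 -182.9] 0.9
[ 492. -189.  231.] 1 calls of [0.002, 0.002, -0.001] rows 0.0
[ 492. -189.  125.] 1 calls of [0.0, 0.0, 0.424] rows 2.1
```

Call:
arm_command([
  [[0,0,0.06],[0,0,0]],
  [[0,0,0.18],[0,0,0]],
  [[0,0,0.3],[0,0,0]],
  [[0,0,0.38],[0,0,0]],
  [[0,0,0.42],[0,0,0]],
])

```text
clock: 18.4
position: [491.2, -187.6, 124.4]
ee_rot: [0.879, -0.476, -0.002, 0.0]
contact_force: [-0.1, -0.4, -0.6]
gripper_width: 40.9
grasp_force: 60.5
```

Call:
arm_command([
  [[0.003,0,0.04],[0,0,0]],
  [[0.003,0,0.08],[0,0,0]],
  [[0.003,0,0.12],[0,0,0]],
  [[0.003,0,0.15],[0,0,0]],
  [[0.003,0,0.16],[0,0,0]],
])

```text
clock: 18.9
position: [492.4, -189.4, 85.3]
ee_rot: [0.879, -0.477, -0.001, 0.0]
contact_force: [0.0, -0.1, -0.7]
gripper_width: 40.8
grasp_force: 60.5
```

Call:
arm_command([
  [[0,0,0.015],[0,0,0]],
  [[0,0,0.03],[0,0,0]],
  [[0,0,0.038],[0,0,0]],
  [[0,0,0.038],[0,0,0]],
])

```text
clock: 19.3
position: [492.9, -189.6, 77.3]
ee_rot: [0.879, -0.477, 0.0, 0.0]
contact_force: [-1.0, -0.2, 3.3]
gripper_width: 41.0
grasp_force: 60.7
```

Call:
arm_command([
  [[0,0,0],[0,0,0]],
  [[0,0,0],[0,0,0]],
  [[0,0,0],[0,0,0]],
  [[0,0,0],[0,0,0]],
  [[0,0,0],[0,0,0]],
], grip=1)

```text
clock: 19.8
position: [492.8, -189.5, 76.5]
ee_rot: [0.879, -0.477, -0.0, 0.0]
contact_force: [-0.3, -0.1, -0.1]
gripper_width: 85.5
grasp_force: 0.0
```

Call:
arm_command([
  [[0,0,-0.06],[0,0,0]],
  [[0,0,-0.2],[0,0,0]],
  [[0,0,-0.4],[0,0,0]],
  [[0,0,-0.6],[0,0,0]],
  [[0,0,-0.61],[0,0,0]],
])

```text
clock: 20.3
position: [496.7, -190.5, 236.8]
ee_rot: [0.879, -0.476, 0.008, -0.002]
contact_force: [0.5, -0.4, -0.1]
gripper_width: 85.1
grasp_force: 0.0
```

Call:
arm_command([
  [[-0.549,-0.417,0],[0,0,0]],
  [[-0.549,-0.417,0],[0,0,0]],
  [[-0.549,-0.417,0],[0,0,0]],
  [[-0.549,-0.417,0],[0,0,0]],
  [[-0.549,-0.417,0],[0,0,0]],
])

```text
clock: 20.8
position: [505.6, -15.1, 229.0]
ee_rot: [0.88, -0.475, 0.0, -0.0]
contact_force: [-0.2, -0.2, -0.3]
gripper_width: 85.2
grasp_force: 0.0
```

Call:
arm_command([
  [[-0.549,-0.417,0],[0,0,0]],
  [[-0.549,-0.417,0],[0,0,0]],
  [[-0.549,-0.417,0],[0,0,0]],
  [[-0.549,-0.417,0],[0,0,0]],
  [[-0.549,-0.417,0],[0,0,0]],
])

```text
clock: 21.3
position: [518.3, 156.2, 228.5]
ee_rot: [0.88, -0.476, -0.0, 0.0]
contact_force: [-0.9, -1.0, 0.9]
gripper_width: 85.9
grasp_force: 0.0
```

Call:
arm_command([
  [[-0.549,-0.417,0],[0,0,0]],
  [[-0.549,-0.417,0],[0,0,0]],
  [[-0.549,-0.417,0],[0,0,0]],
  [[-0.549,-0.417,0],[0,0,0]],
  [[-0.549,-0.417,0],[0,0,0]],
])

```text
clock: 21.8
position: [530.9, 327.4, 227.9]
ee_rot: [0.879, -0.476, -0.0, 0.001]
contact_force: [-0.7, -1.0, -0.4]
gripper_width: 85.5
grasp_force: 0.0
```

```bash
python3 - <<'E'
from h import *
plan([(531,326,230),(531,326,18)])
p,W=look("","pics/s4.png",3,(90,270,290,490))
E
```

```text
[531. 326. 230.] 1 calls of [0.005, 0.003, -0.008] rows 0.1
[531. 326.  18.] 1 calls of [0.0, 0.0, 0.848] rows 4.2
```

View pics/s4.png

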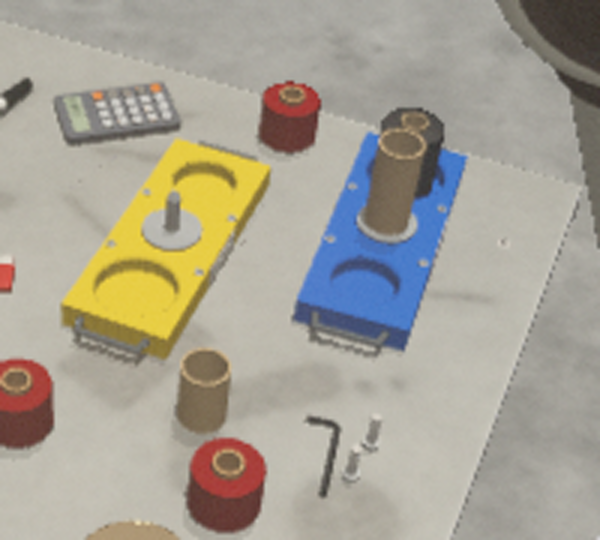

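Call:
arm_command([
  [[0,0,0.16],[0,0,0]],
  [[0,0,0.34],[0,0,0]],
  [[0,0,0.5],[0,0,0]],
  [[0,0,0.64],[0,0,0]],
  [[0,0,0.74],[0,0,0]],
])

```text
clock: 22.35
position: [529.9, 322.6, 41.9]
ee_rot: [0.878, -0.478, -0.001, 0.002]
contact_force: [0.2, 0.4, 0.2]
gripper_width: 85.2
grasp_force: 0.0
```

Call:
arm_command([
  [[0,0,0.05],[0,0,0]],
  [[0,0,0.08],[0,0,0]],
  [[0,0,0.095],[0,0,0]],
  [[0,0,0.1],[0,0,0]],
  [[0,0,0.1],[0,0,0]],
])

```text
clock: 22.85
position: [531.1, 326.6, 20.2]
ee_rot: [0.879, -0.477, 0.0, -0.001]
contact_force: [0.7, -0.6, -0.3]
gripper_width: 85.2
grasp_force: 0.0
```

Call:
arm_command([
  [[0,0,0],[0,0,0]],
  [[0,0,0],[0,0,0]],
  [[0,0,0],[0,0,0]],
  [[0,0,0],[0,0,0]],
  [[0,0,0],[0,0,0]],
], grip=0)

```text
clock: 23.35
position: [531.0, 326.7, 19.9]
ee_rot: [0.879, -0.477, 0.0, -0.001]
contact_force: [-1.1, -0.4, 4.7]
gripper_width: 42.8
grasp_force: 61.6
```

Call:
arm_command([
  [[0,0,0],[0,0,0]],
  [[0,0,0],[0,0,0]],
  [[0,0,0],[0,0,0]],
])

```text
clock: 23.65
position: [531.0, 326.7, 19.9]
ee_rot: [0.879, -0.477, 0.0, -0.001]
contact_force: [-1.4, 0.2, 5.7]
gripper_width: 43.7
grasp_force: 61.6
```

Call:
arm_command([
  [[0,0,-0.02],[0,0,0]],
  [[0,0,-0.08],[0,0,0]],
  [[0,0,-0.18],[0,0,0]],
  [[0,0,-0.32],[0,0,0]],
  [[0,0,-0.48],[0,0,0]],
])

```text
clock: 24.15
position: [529.2, 325.0, 138.2]
ee_rot: [0.879, -0.477, -0.001, 0.002]
contact_force: [0.6, 0.3, -1.3]
gripper_width: 43.2
grasp_force: 61.1
```

Call:
arm_command([
  [[0,0,-0.14],[0,0,0]],
  [[0,0,-0.25],[0,0,0]],
  [[0,0,-0.32],[0,0,0]],
  [[0,0,-0.35],[0,0,0]],
  [[0,0,-0.35],[0,0,0]],
])

```text
clock: 24.65
position: [530.4, 326.2, 226.7]
ee_rot: [0.879, -0.477, -0.0, -0.0]
contact_force: [0.1, 0.4, -1.3]
gripper_width: 43.2
grasp_force: 61.1
```

```bash
python3 - <<'E'
from cyl import *
t,p,W,H,hsv=axis(22.5);print(t)
wh=(hsv[...,1]<60)&(hsv[...,2]>110)
slices(wh&(H<40)&(W[...,2]>150)&(W[...,2]<300),W,22.5,t)
p=p[max(0,0):,:];cv2.imwrite("pics/s5.png",cv2.resize(p[90:290,150:350],None,fx=2.5,fy=2.5))
E
```

```text
[530.37719522 326.16833651 226.73049886]
z 210..275
214 54 [531.5 327.3] 0.5
222 51 [530.7 327.6] 0.5
230 56 [530.4 327.6] 0.8
238 58 [531.2 328.2] 1.1
246 50 [530.4 327.1] 0.6
254 51 [530.6 326.9] 0.7
262 86 [532.7 325. ] 1.2
270 77 [538.1 320.1] 1.3
```

View pics/s5.png

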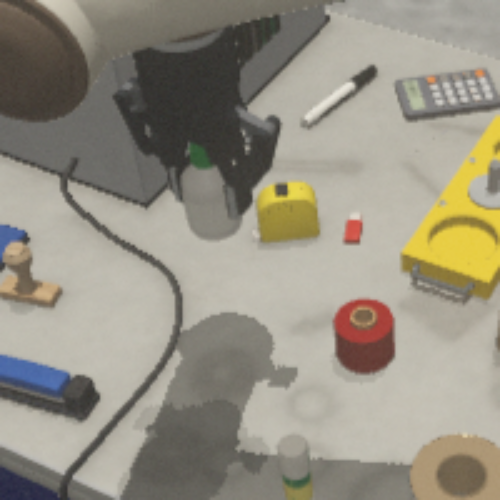

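Call:
arm_command([
  [[0.029,0.028,0],[0,0,0]],
  [[0.115,0.111,0],[0,0,0]],
  [[0.231,0.222,0],[0,0,0]],
  [[0.361,0.347,0],[0,0,0]],
  [[0.491,0.471,0],[0,0,0]],
])

```text
clock: 25.2
position: [497.1, 156.7, 225.0]
ee_rot: [0.879, -0.477, -0.001, 0.001]
contact_force: [0.9, -1.2, -1.2]
gripper_width: 43.6
grasp_force: 61.2
```

Call:
arm_command([
  [[0.13,0.125,0],[0,0,0]],
  [[0.26,0.25,0],[0,0,0]],
  [[0.39,0.374,0],[0,0,0]],
  [[0.519,0.499,0],[0,0,0]],
  [[0.635,0.61,0],[0,0,0]],
])

```text
clock: 25.7
position: [455.3, -59.4, 225.5]
ee_rot: [0.879, -0.477, -0.001, 0.001]
contact_force: [0.9, -0.1, -1.0]
gripper_width: 43.4
grasp_force: 61.2
```

Call:
arm_command([
  [[0.101,0.097,0],[0,0,0]],
  [[0.159,0.153,0],[0,0,0]],
  [[0.182,0.175,0],[0,0,0]],
  [[0.188,0.18,0],[0,0,0]],
  [[0.188,0.18,0],[0,0,0]],
])

```text
clock: 26.2
position: [445.0, -120.9, 226.1]
ee_rot: [0.879, -0.477, -0.0, 0.0]
contact_force: [0.6, 0.0, -2.6]
gripper_width: 43.0
grasp_force: 61.2
```

```bash
python3 - <<'E'
from cyl import *
t,p,W,H,hsv=axis(22.5);print(t)
wh=(hsv[...,1]<60)&(hsv[...,2]>110)
slices(wh&(H<40)&(W[...,2]>150)&(W[...,2]<260),W,22.5,t)
plan([(445,-121,227),(445,-121,60)])
E
```

```text
[ 445.00569614 -120.91368252  226.08654377]
z 209..260
213 46 [ 446.2 -119.2] 0.6
221 53 [ 445.3 -119.4] 0.7
229 52 [ 444.9 -119.1] 0.8
237 53 [ 445.2 -119.1] 0.8
245 55 [ 445.8 -119.5] 0.7
253 52 [ 445.8 -119.9] 0.8
[ 445. -121.  227.] 1 calls of [0.001, 0.002, -0.003] rows 0.0
[ 445. -121.   60.] 1 calls of [0.0, 0.0, 0.668] rows 3.3
```

Call:
arm_command([
  [[0,0,0.08],[0,0,0]],
  [[0,0,0.24],[0,0,0]],
  [[0,0,0.42],[0,0,0]],
  [[0,0,0.56],[0,0,0]],
  [[0,0,0.65],[0,0,0]],
])

```text
clock: 26.75
position: [444.1, -120.1, 61.6]
ee_rot: [0.879, -0.476, -0.002, 0.001]
contact_force: [0.6, 0.0, -2.0]
gripper_width: 43.1
grasp_force: 61.2
```

Call:
arm_command([
  [[0,0,0.02],[0,0,0]],
  [[0,0,0.05],[0,0,0]],
  [[0,0,0.08],[0,0,0]],
  [[0,0,0.1],[0,0,0]],
  [[0,0,0.11],[0,0,0]],
])

```text
clock: 27.25
position: [445.6, -121.0, 36.8]
ee_rot: [0.879, -0.477, 0.0, -0.0]
contact_force: [-0.3, -0.1, -1.0]
gripper_width: 43.4
grasp_force: 61.3
```

Call:
arm_command([
  [[0,0,0.01],[0,0,0]],
  [[0,0,0.02],[0,0,0]],
  [[0,0,0.028],[0,0,0]],
  [[0,0,0.028],[0,0,0]],
])

```text
clock: 27.65
position: [445.6, -121.1, 29.9]
ee_rot: [0.879, -0.477, 0.0, -0.0]
contact_force: [0.6, -0.2, 1.2]
gripper_width: 43.6
grasp_force: 61.5
```

Call:
arm_command([
  [[0,0,0.004],[0,0,0]],
  [[0,0,0.004],[0,0,0]],
  [[0,0,0.004],[0,0,0]],
  [[0,0,0.004],[0,0,0]],
  [[0,0,0.004],[0,0,0]],
], grip=1)

```text
clock: 28.15
position: [445.4, -121.1, 28.6]
ee_rot: [0.879, -0.477, 0.0, -0.0]
contact_force: [-0.4, -0.7, -0.7]
gripper_width: 85.5
grasp_force: 0.0
```

Call:
arm_command([
  [[0,0,-0.04],[0,0,0]],
  [[0,0,-0.16],[0,0,0]],
  [[0,0,-0.36],[0,0,0]],
  [[0,0,-0.56],[0,0,0]],
  [[0,0,-0.76],[0,0,0]],
])

```text
clock: 28.65
position: [444.7, -121.1, 221.5]
ee_rot: [0.879, -0.477, 0.0, -0.0]
contact_force: [2.3, -0.6, -1.3]
gripper_width: 85.6
grasp_force: 0.0
```

Call:
arm_command([
  [[-0.503,-0.445,-0.04],[0,0,0]],
  [[-0.503,-0.445,-0.04],[0,0,0]],
  [[-0.503,-0.445,-0.04],[0,0,0]],
  [[-0.503,-0.445,-0.04],[0,0,0]],
  [[-0.503,-0.445,-0.04],[0,0,0]],
])

```text
clock: 29.15
position: [470.4, 47.2, 229.6]
ee_rot: [0.88, -0.475, 0.0, -0.001]
contact_force: [-0.3, -0.4, 0.4]
gripper_width: 85.7
grasp_force: 0.0
```

Call:
arm_command([
  [[-0.503,-0.445,0],[0,0,0]],
  [[-0.503,-0.445,0],[0,0,0]],
  [[-0.503,-0.445,0],[0,0,0]],
  [[-0.503,-0.445,0],[0,0,0]],
  [[-0.503,-0.445,0],[0,0,0]],
])

```text
clock: 29.65
position: [494.9, 212.2, 228.4]
ee_rot: [0.879, -0.476, -0.0, 0.0]
contact_force: [-0.8, -0.2, -1.3]
gripper_width: 85.6
grasp_force: 0.0
```

```bash
python3 - <<'E'
from h import *
plan([(495,211,230),(495,211,16)])
p,W=look("","pics/s6.png",3,(90,270,290,490))
E
```

```text
[495. 211. 230.] 1 calls of [0.004, 0.002, -0.006] rows 0.0
[495. 211.  16.] 1 calls of [0.0, 0.0, 0.856] rows 4.3
```

View pics/s6.png

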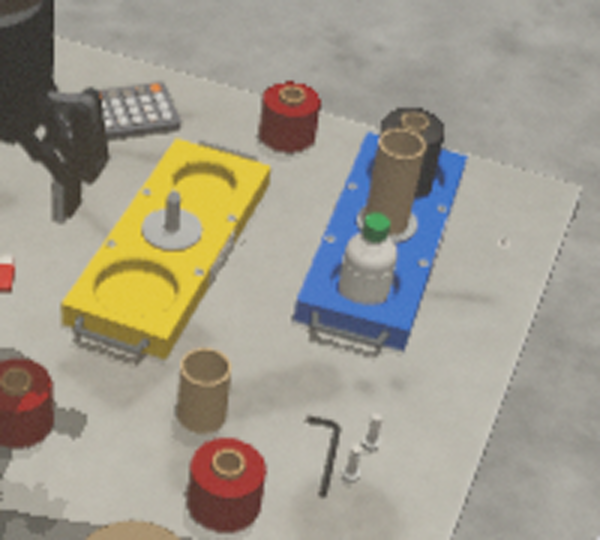

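Call:
arm_command([
  [[0.002,0,0.16],[0,0,0]],
  [[0.002,0,0.34],[0,0,0]],
  [[0.002,0,0.5],[0,0,0]],
  [[0.002,0,0.65],[0,0,0]],
  [[0.002,0,0.75],[0,0,0]],
])

```text
clock: 30.2
position: [493.6, 207.5, 39.1]
ee_rot: [0.878, -0.478, -0.001, 0.002]
contact_force: [0.0, -0.2, 0.5]
gripper_width: 85.1
grasp_force: 0.0
```

Call:
arm_command([
  [[0,0,0.05],[0,0,0]],
  [[0,0,0.08],[0,0,0]],
  [[0,0,0.095],[0,0,0]],
  [[0,0,0.095],[0,0,0]],
  [[0,0,0.095],[0,0,0]],
])

```text
clock: 30.7
position: [495.7, 211.1, 18.5]
ee_rot: [0.879, -0.477, 0.0, -0.001]
contact_force: [0.6, 0.4, -0.4]
gripper_width: 85.5
grasp_force: 0.0
```

Call:
arm_command([
  [[0,0,0],[0,0,0]],
  [[0,0,0],[0,0,0]],
  [[0,0,0],[0,0,0]],
  [[0,0,0],[0,0,0]],
  [[0,0,0],[0,0,0]],
], grip=0)

```text
clock: 31.2
position: [495.5, 211.1, 18.4]
ee_rot: [0.879, -0.477, 0.0, -0.001]
contact_force: [-1.4, -0.2, 5.8]
gripper_width: 56.5
grasp_force: 63.5
```

Call:
arm_command([
  [[0,0,0],[0,0,0]],
  [[0,0,0],[0,0,0]],
  [[0,0,0],[0,0,0]],
])

```text
clock: 31.5
position: [495.5, 211.1, 18.4]
ee_rot: [0.879, -0.477, 0.0, -0.001]
contact_force: [0.1, -0.1, 6.0]
gripper_width: 56.3
grasp_force: 63.5
```

Call:
arm_command([
  [[0,0,-0.02],[0,0,0]],
  [[0,0,-0.08],[0,0,0]],
  [[0,0,-0.18],[0,0,0]],
  [[0,0,-0.32],[0,0,0]],
  [[0,0,-0.48],[0,0,0]],
])

```text
clock: 32.0
position: [493.9, 210.0, 137.5]
ee_rot: [0.879, -0.477, -0.001, 0.001]
contact_force: [0.8, 0.0, -2.2]
gripper_width: 56.5
grasp_force: 63.9
```

Call:
arm_command([
  [[0,0,-0.1],[0,0,0]],
  [[0,0,-0.17],[0,0,0]],
  [[0,0,-0.2],[0,0,0]],
  [[0,0,-0.2],[0,0,0]],
])

```text
clock: 32.4
position: [495.1, 210.8, 188.0]
ee_rot: [0.879, -0.477, 0.0, -0.001]
contact_force: [0.7, 0.5, -1.6]
gripper_width: 56.5
grasp_force: 63.9
```

```bash
cat > red.py <<'E'
from cyl import *
t,p,W,H,hsv=axis(29);print(t)
rd=((hsv[...,0]<8)|(hsv[...,0]>170))&(hsv[...,1]>120)
slices(rd&(H<45)&(W[...,2]>28)&(W[...,2]<t[2]+60),W,29,t)
E
python3 red.py
```

```text
[495.08625536 210.82996894 188.01261452]
z 177..220
181 49 [496.  212.3] 0.6
189 45 [495.4 211.4] 0.6
197 48 [495.8 212.3] 0.6
205 48 [495.6 212. ] 0.7
213 104 [495.2 210.3] 1.9
```

Call:
arm_command([
  [[0.039,0.009,0],[0,0,0]],
  [[0.156,0.036,0],[0,0,0]],
  [[0.311,0.073,0],[0,0,0]],
  [[0.447,0.105,0],[0,0,0]],
  [[0.544,0.128,0],[0,0,0]],
])

```text
clock: 32.95
position: [542.0, 76.5, 185.7]
ee_rot: [0.879, -0.478, -0.001, 0.001]
contact_force: [0.3, 0.2, -0.9]
gripper_width: 56.4
grasp_force: 63.9
```

Call:
arm_command([
  [[0.066,0.016,0],[0,0,0]],
  [[0.097,0.023,0],[0,0,0]],
  [[0.109,0.026,0],[0,0,0]],
  [[0.109,0.026,0],[0,0,0]],
  [[0.109,0.026,0],[0,0,0]],
])

```text
clock: 33.45
position: [551.5, 53.3, 187.1]
ee_rot: [0.879, -0.477, -0.0, 0.0]
contact_force: [0.2, 0.6, -1.6]
gripper_width: 56.3
grasp_force: 63.9
```

Call:
arm_command([
  [[0,0,0.06],[0,0,0]],
  [[0,0,0.2],[0,0,0]],
  [[0,0,0.34],[0,0,0]],
  [[0,0,0.44],[0,0,0]],
  [[0,0,0.48],[0,0,0]],
])

```text
clock: 33.95
position: [549.9, 53.1, 64.8]
ee_rot: [0.879, -0.476, -0.002, 0.002]
contact_force: [-0.5, -0.5, -0.1]
gripper_width: 57.0
grasp_force: 63.9
```

```bash
python3 red.py; python3 -c "
from h import *
look('','pics/s7.png',4,(110,230,290,430))"
```

```text
[549.91749529  53.10199924  64.83432998]
z 52..97
56 40 [551.2  54.6] 0.7
64 47 [550.8  54.3] 0.6
72 41 [551.2  54.7] 0.8
80 39 [551.   54.2] 0.7
88 48 [550.5  54.1] 1.1
96 170 [550.8  51. ] 2.4
```

View pics/s7.png

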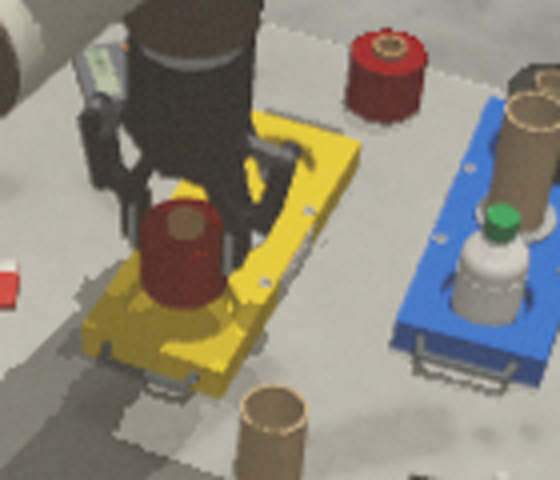

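Call:
arm_command([
  [[0,0,0.02],[0,0,0]],
  [[0,0,0.05],[0,0,0]],
  [[0,0,0.08],[0,0,0]],
  [[0,0,0.11],[0,0,0]],
  [[0,0,0.125],[0,0,0]],
])

```text
clock: 34.55
position: [551.3, 52.6, 35.3]
ee_rot: [0.879, -0.477, -0.0, 0.0]
contact_force: [-0.2, -0.1, -0.7]
gripper_width: 56.5
grasp_force: 63.9
```

Call:
arm_command([
  [[0,0,0.01],[0,0,0]],
  [[0,0,0.02],[0,0,0]],
  [[0,0,0.028],[0,0,0]],
  [[0,0,0.028],[0,0,0]],
])

```text
clock: 34.95
position: [551.6, 52.8, 28.9]
ee_rot: [0.879, -0.477, -0.0, 0.0]
contact_force: [-0.4, 0.2, -0.9]
gripper_width: 56.3
grasp_force: 63.9
```

```bash
python3 red.py
```

```text
[551.64305258  52.76140344  28.92124203]
z 29..62
33 36 [552.1  54.4] 0.9
41 46 [551.9  54.1] 0.8
49 37 [552.4  54.4] 0.8
57 178 [552.2  51.4] 2.3
```

Just above the floor; lower 2 mm more, release, rise, and go to the short core.

Call:
arm_command([
  [[0,0,0.006],[0,0,0]],
  [[0,0,0.008],[0,0,0]],
  [[0,0,0.008],[0,0,0]],
])

```text
clock: 35.3
position: [552.1, 52.9, 28.5]
ee_rot: [0.879, -0.477, 0.0, -0.0]
contact_force: [-2.0, 0.4, 6.1]
gripper_width: 56.5
grasp_force: 64.8
```

Call:
arm_command([
  [[0,0,0],[0,0,0]],
  [[0,0,0],[0,0,0]],
  [[0,0,0],[0,0,0]],
  [[0,0,0],[0,0,0]],
  [[0,0,0],[0,0,0]],
], grip=1)

```text
clock: 35.8
position: [551.7, 52.8, 27.0]
ee_rot: [0.879, -0.477, -0.0, 0.0]
contact_force: [0.8, -0.2, -0.7]
gripper_width: 85.5
grasp_force: 0.0
```

Call:
arm_command([
  [[0,0,-0.04],[0,0,0]],
  [[0,0,-0.14],[0,0,0]],
  [[0,0,-0.3],[0,0,0]],
  [[0,0,-0.48],[0,0,0]],
  [[0,0,-0.66],[0,0,0]],
])

```text
clock: 36.3
position: [551.4, 52.6, 194.5]
ee_rot: [0.879, -0.477, 0.0, -0.0]
contact_force: [1.1, 0.0, -0.0]
gripper_width: 85.4
grasp_force: 0.0
```

```bash
python3 red.py; python3 - <<'E'
from h import *
plan([(418,81,190),(418,81,22)])
E
```

```text
[551.37082399  52.59170133 194.49623121]
z 29..61
33 39 [553.1  54.4] 0.8
41 30 [553.   54.5] 0.8
49 36 [552.6  54.7] 0.8
57 192 [554.7  52.1] 2.3
[418.  81. 190.] 1 calls of [-0.394, 0.403, 0.054] rows 2.8
[418.  81.  22.] 1 calls of [0.0, 0.0, 0.672] rows 3.4
```

Call:
arm_command([
  [[-0.394,0.403,0],[0,0,0]],
  [[-0.394,0.403,0],[0,0,0]],
  [[-0.394,0.403,0],[0,0,0]],
  [[-0.394,0.403,0],[0,0,0]],
  [[-0.394,0.403,0],[0,0,0]],
])

```text
clock: 36.85
position: [413.4, 80.8, 193.2]
ee_rot: [0.879, -0.476, 0.001, -0.001]
contact_force: [0.4, 0.2, 0.2]
gripper_width: 85.7
grasp_force: 0.0
```

Call:
arm_command([
  [[0,0,0.16],[0,0,0]],
  [[0,0,0.32],[0,0,0]],
  [[0,0,0.47],[0,0,0]],
  [[0,0,0.58],[0,0,0]],
  [[0,0,0.64],[0,0,0]],
])

```text
clock: 37.35
position: [413.9, 79.9, 29.7]
ee_rot: [0.879, -0.477, -0.001, 0.002]
contact_force: [0.3, 0.3, -0.6]
gripper_width: 85.5
grasp_force: 0.0
```

Call:
arm_command([
  [[0,0,0.03],[0,0,0]],
  [[0,0,0.046],[0,0,0]],
  [[0,0,0.046],[0,0,0]],
  [[0,0,0.046],[0,0,0]],
])

```text
clock: 37.75
position: [414.4, 80.8, 21.3]
ee_rot: [0.879, -0.477, 0.001, -0.001]
contact_force: [-0.8, 0.5, 0.5]
gripper_width: 85.8
grasp_force: 0.0
```

Call:
arm_command([
  [[0,0,0],[0,0,0]],
  [[0,0,0],[0,0,0]],
  [[0,0,0],[0,0,0]],
  [[0,0,0],[0,0,0]],
  [[0,0,0],[0,0,0]],
], grip=0)

```text
clock: 38.25
position: [413.9, 80.6, 21.4]
ee_rot: [0.879, -0.477, 0.0, -0.0]
contact_force: [-0.9, 0.4, 5.4]
gripper_width: 40.6
grasp_force: 60.0
```

Call:
arm_command([
  [[0,0,0],[0,0,0]],
  [[0,0,0],[0,0,0]],
  [[0,0,0],[0,0,0]],
])

```text
clock: 38.55
position: [413.9, 80.6, 21.4]
ee_rot: [0.879, -0.477, 0.0, -0.0]
contact_force: [-2.3, -0.1, 5.0]
gripper_width: 41.0
grasp_force: 60.0
```

Call:
arm_command([
  [[0,0,-0.02],[0,0,0]],
  [[0,0,-0.08],[0,0,0]],
  [[0,0,-0.2],[0,0,0]],
  [[0,0,-0.36],[0,0,0]],
  [[0,0,-0.5],[0,0,0]],
])

```text
clock: 39.05
position: [413.4, 80.3, 147.5]
ee_rot: [0.879, -0.477, 0.0, -0.0]
contact_force: [0.7, -0.1, -0.0]
gripper_width: 40.9
grasp_force: 60.5
```

Call:
arm_command([
  [[0,0,-0.1],[0,0,0]],
  [[0,0,-0.15],[0,0,0]],
  [[0,0,-0.16],[0,0,0]],
  [[0,0,-0.16],[0,0,0]],
])

```text
clock: 39.45
position: [413.3, 80.4, 185.6]
ee_rot: [0.879, -0.477, -0.0, -0.0]
contact_force: [-0.7, -0.2, -0.5]
gripper_width: 40.9
grasp_force: 60.5
```

```bash
cat > tan.py <<'E'
from cyl import *
t,p,W,H,hsv=axis(20.5);print(t)
tan=(hsv[...,0]>5)&(hsv[...,0]<25)&(hsv[...,1]>60)&(hsv[...,1]<190)
slices(tan&(H<35)&(W[...,2]>t[2]-70)&(W[...,2]<t[2]+30),W,20.5,t)
E
python3 tan.py; python3 - <<'E'
from h import *
plan([(593,-16,187)])
E
```

```text
[413.25575332  80.37113956 185.63718345]
z 167..215
171 49 [415.1  79.8] 0.6
179 49 [415.   79.6] 0.5
187 47 [415.3  79.5] 0.7
195 64 [414.7  80.5] 0.8
203 79 [414.5  80.3] 0.9
211 90 [413.5  80.4] 1.0
[593. -16. 187.] 1 calls of [0.715, -0.394, -0.008] rows 4.1
```

Call:
arm_command([
  [[0.035,-0.019,0],[0,0,0]],
  [[0.14,-0.077,0],[0,0,0]],
  [[0.28,-0.155,0],[0,0,0]],
  [[0.438,-0.242,0],[0,0,0]],
  [[0.578,-0.319,0],[0,0,0]],
])

```text
clock: 40.0
position: [561.0, 1.2, 184.1]
ee_rot: [0.879, -0.477, -0.001, 0.001]
contact_force: [0.2, 0.6, 0.1]
gripper_width: 40.9
grasp_force: 60.5
```

Call:
arm_command([
  [[0.077,-0.043,0],[0,0,0]],
  [[0.116,-0.064,0],[0,0,0]],
  [[0.13,-0.071,0],[0,0,0]],
  [[0.13,-0.071,0],[0,0,0]],
  [[0.13,-0.071,0],[0,0,0]],
])

```text
clock: 40.5
position: [590.9, -14.4, 185.6]
ee_rot: [0.879, -0.477, -0.0, 0.0]
contact_force: [-0.8, -0.3, 0.1]
gripper_width: 41.0
grasp_force: 60.5
```

```bash
python3 tan.py
```

```text
[590.94588085 -14.3558461  185.59888242]
z 165..215
169 35 [593.  -14.6] 0.7
177 39 [592.3 -14.7] 0.8
185 38 [593.2 -14.9] 0.8
193 41 [592.8 -14.7] 0.9
201 59 [591.8 -15. ] 0.9
209 72 [591.5 -14.5] 1.0
```

Call:
arm_command([
  [[0,0,0.05],[0,0,0]],
  [[0,0,0.15],[0,0,0]],
  [[0,0,0.25],[0,0,0]],
  [[0,0,0.31],[0,0,0]],
  [[0,0,0.33],[0,0,0]],
])

```text
clock: 41.05
position: [589.8, -14.6, 100.6]
ee_rot: [0.879, -0.477, -0.002, 0.001]
contact_force: [0.3, -0.0, 0.7]
gripper_width: 41.1
grasp_force: 60.5
```

Call:
arm_command([
  [[0.002,0,0.04],[0,0,0]],
  [[0.002,0,0.08],[0,0,0]],
  [[0.002,0,0.12],[0,0,0]],
  [[0.002,0,0.15],[0,0,0]],
  [[0.002,0,0.17],[0,0,0]],
])

```text
clock: 41.55
position: [591.9, -15.2, 59.8]
ee_rot: [0.879, -0.477, -0.0, 0.0]
contact_force: [1.1, -0.6, -0.1]
gripper_width: 40.9
grasp_force: 60.5
```

Call:
arm_command([
  [[0,0,0.015],[0,0,0]],
  [[0,0,0.028],[0,0,0]],
  [[0,0,0.036],[0,0,0]],
  [[0,0,0.036],[0,0,0]],
])

```text
clock: 41.95
position: [592.3, -15.2, 51.7]
ee_rot: [0.879, -0.477, 0.0, -0.0]
contact_force: [-0.4, -0.1, -0.7]
gripper_width: 40.9
grasp_force: 60.7
```

Call:
arm_command([
  [[0,0,0.006],[0,0,0]],
  [[0,0,0.008],[0,0,0]],
  [[0,0,0.008],[0,0,0]],
])

```text
clock: 42.25
position: [592.4, -15.2, 51.4]
ee_rot: [0.879, -0.477, 0.001, -0.0]
contact_force: [-3.8, -0.1, 8.4]
gripper_width: 41.0
grasp_force: 61.2
```

Call:
arm_command([
  [[0,0,0],[0,0,0]],
  [[0,0,0],[0,0,0]],
  [[0,0,0],[0,0,0]],
  [[0,0,0],[0,0,0]],
  [[0,0,0],[0,0,0]],
], grip=1)

```text
clock: 42.75
position: [592.0, -15.2, 49.4]
ee_rot: [0.879, -0.477, -0.0, 0.0]
contact_force: [-0.0, 0.4, -0.0]
gripper_width: 85.2
grasp_force: 0.0
```

Call:
arm_command([
  [[0,0,-0.04],[0,0,0]],
  [[0,0,-0.14],[0,0,0]],
  [[0,0,-0.3],[0,0,0]],
  [[0,0,-0.48],[0,0,0]],
  [[0,0,-0.62],[0,0,0]],
])

```text
clock: 43.25
position: [592.7, -15.3, 208.4]
ee_rot: [0.879, -0.477, 0.002, -0.001]
contact_force: [0.0, -0.0, 0.4]
gripper_width: 85.5
grasp_force: 0.0
```

Call:
arm_command([
  [[0.1,0.15,0],[0,0,0]],
  [[0.25,0.35,0],[0,0,0]],
  [[0.35,0.5,0],[0,0,0]],
  [[0.42,0.6,0],[0,0,0]],
  [[0.42,0.6,0],[0,0,0]],
])

```text
clock: 43.75
position: [521.6, -188.3, 205.6]
ee_rot: [0.878, -0.479, 0.0, 0.0]
contact_force: [-0.3, 0.2, -0.2]
gripper_width: 85.3
grasp_force: 0.0
```

```bash
python3 - <<'E'
from h import *
p,W=look("","pics/s8.png",2.5,(100,310,200,490))
m=np.hypot(W[...,0]-592,W[...,1]+15)<24;print("short core top",np.nanpercentile(W[...,2][m],95))
for n,c,r in(("long",(491,-185),22),("black",(536,-252),28),("bottle",(445,-120),22),("red",(552,54),28)):
    m=np.hypot(W[...,0]-c[0],W[...,1]-c[1])<r;print(n,np.nanpercentile(W[...,2][m],97))
E
```

```text
short core top 89.23512358084747
long 460.42472702099343
black 88.36175150130207
bottle 96.157545544018
red 507.6025088669123
```

View pics/s8.png

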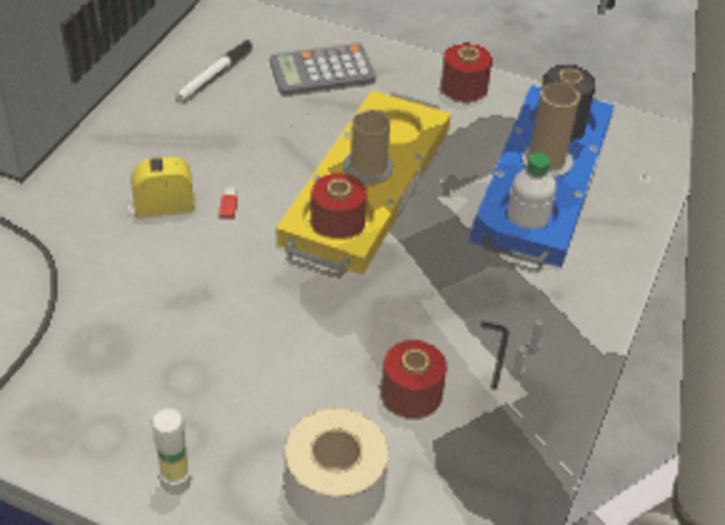

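The final picture shows all five parts upright in their places: short core at (370,145), red roll at (338,205), and the blue kit at (530-590,70-220). The glue stick stands undisturbed at (170,445).

```bash
python3 -c "
from bench import arm
print(arm.job_done())"
```

```text
the job is handed in; nothing more can be done
None
```

Job handed in at about 44 s: both kits are made up with every part upright and fully down, the red roll taken was the leftmost one, and the glue stick was left undisturbed; the black roll caught the rim of its well once (about 25 N) and was re-seated.

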